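# Seat the drain tap's tapered key

### The arm

A 6-joint arm with a two-finger parallel gripper is mounted at the origin on the work surface. World frame = base frame: x ahead of the robot, y to its left, z up, the work surface at z = 0. Lengths are in mm, angles in rad, forces in N, time in s.
With the tool pointing down it reaches from about 250 to 850 mm from the base axis. Payload 12.5 kg.
Tool frame: the origin (TCP) lies at the very end of the fingers, on their centre line; the grasp point (between the pads) lies 19 mm behind it; z points along the fingers, y is the line along which they close (so a half turn about z gives the same grasp; the last joint's range is limited). The gripper opens to 93 mm and grips with 3 to 60 N. Pads are 15 mm wide; open, the fingers measure 128 mm over their backs; the gripper's body (75 mm by 188 mm) begins 65 mm behind the grasp point.
Start: joints at [-1.351, 0.351, 1.652, -0, 1.139, -0.085], TCP at [165.076, -524.628, 218.633] pointing down, gripper open.
Joint ranges: [-2.75, 2.75], [-0.79, 2.1], [0.01, 2.65], [-1.57, 4.71], [0.07, 3.14], [-2.87, 2.87]. Speed limits (rad/s): [2.22, 2.22, 2.79, 3.14, 3.14, 3.14].

### API

Orientations are given as a rotation vector (axis times angle).
In Python, from rig import env gives the robot as it stands.
- The arm moves only by the shell command python3 inch.py FILE [OPENING] [FORCE], which reads ROWS from the file FILE. ROWS is a JSON list of rows, 1 to 8 of them, each an object with the fields trans (a list: dx, dy, dz in mm), rz (a turn about the tool's z in rad); a field left out counts as zero; each row is the pose to reach, as a shift and turn from the pose commanded when the command began, along the tool's axes at that moment; what a row does not reach only later rows make up. A row lasts 1/10 s, in which the tool goes at most 50 mm and 0.15 rad, less where a joint would pass 70% of its speed; a pose out of reach is approached as far as the arm can. OPENING is the finger opening in mm, set as the command begins (- or left out keeps the last). The fingers move at their own pace and stop on an object; FORCE is the grip in N (left out, the last holds). Time passes only in rows, so rows that do not move let the fingers close. It prints the time, the measured TCP pose, the force, the opening and the grip force at its end. Input that does not fit is refused with a message, and nothing moves.
- env.get_obs(): the state, without advancing time (a new reading comes with each control period).
- env.camera(name): name is "side" or "top" or "wrist"; returns a dict with "img" (384x512x3 uint8, red, green, blue), "K" (3x3 intrinsics, pixels), "R" (3x3) and "t" (3): a world point X has camera coordinates R X + t; the wrist camera has in their place "T_tool_cam" (4x4, takes a point from camera to tool coordinates, whose origin is the TCP and whose axes are the flange's). Camera axes: x right, y down, z forward; pixel columns grow to the right and rows downward; lengths in mm; the calibration is good to about 2 mm. A picture is of the moment at which its call begins: read the wrist's pose just before it. There is no depth.
- env.close_job(): hands the job in; it is judged then, once.
The state is a dict: "time_s": time; "q": joint angles; "qvel": joint speeds; "joint_efforts": joint torques, N m; "tcp_pos": TCP position; "tool_rot": TCP orientation; "contact_force": force on the tool from outside, world axes, zero at the start; "wrist_torque": the same for the moment, N m; "finger_gap": finger opening in mm; "finger_force": force on a finger pad.
Only numpy, scipy, OpenCV 4.12 (cv2) and the standard library are available. Lean on these libraries where they do the work, as an engineer would, in place of code of your own. Each camera call takes 0.05 s, during which the arm holds its last target. There are 200 camera calls.

### The job

Take the tap key (the steel plug with the flat tab) out of the drying rack and set it in the tapered bore of the drain tap with its tab roughly in line with the pipe. Then close the tap: turn the key until the tab lies straight across the pipe, all the while pressing it down firmly but not hard, about 11 N, so that it wedges in the taper and stays tight by itself when you let go. Do not disturb the other things on the bench.

Things in the scene. Friction and masses are not known exactly. Their poses are not given: they have to be found in the camera images.
- key: Plain steel tap key, 83 mm tall, about 200 g. Origin at the centre of its lower tip, z up. From below: smooth 5-degree cone 50 mm long (radius 7.2 mm at tip, 11.5 mm at top), round flange radius 17 mm from z 50 to 55, flat tab from z 55 to 83, 44 mm long along x, 10 mm thick along y. It hangs upright by the flange in one of the rack's holes, tab at any yaw. Both tab ends are alike.
- tap_rim (a point): Centre of the tap barrel's mouth, 75 mm above the bench: tapered bore, radius 10.5 mm here, same taper as the key. Axes as tap. The key first touches with its tip 38 mm below this point, but up to 4 mm higher or lower from tap to tap (bore liners sit differently): feel for it. The flange does not reach the rim.
- tap: Drain tap fixed to the bench: base plate 150 x 90 x 10 mm, level pipe along its x (axis 38 mm up, ends 73 mm out), upright barrel, outer radius 20.5 mm, in the middle. Origin under the barrel. An 11 N push sinks the key 2 to 3 mm; turning under that push draws it 1 to 4 mm deeper, tighter as it turns, and it holds. A push without turning leaves it loose; over 25 N while turning cracks the barrel.
- rack: Dark grey drying rack fixed to the bench, 170 (x) x 64 x 60 mm high, a 12 mm top plate on end legs with two 25 mm holes at x = +45 and -45 mm: one holds the key, the other the stopper. Origin under its centre.
- stopper: Black rubber stopper with a round head 36 mm wide and 20 mm high, standing on the rack in the other hole. Leave it.
- dish: Clear petri dish, 90 mm wide, 14 mm high, with a coral fragment. Leave it.
- brain_coral: Cream brain coral skeleton, a dome 120 mm wide and 78 mm high. Leave it.
- beaker: Glass beaker, 68 mm wide, 85 mm high. Leave it.

How it is judged (in metres and radians):
On the way:
1. the key stands in the bore, biting lightly, its tab still well away from across the pipe (by more than 35 degrees) (horizontal distance between key and tap_rim below 0.004 m and z of key in the frame of tap_rim below -0.028 m and contact force between key and tap above 3 N and angle between the x axis of key and the y axis of tap, either way round above 0.61 rad), for 0.2 s.
At the end, for the whole second after the job is handed in: the key stands upright at rest in the bore (axis within 4 mm, tip at least 28 mm below the rim), tab across the pipe within 0.2 rad, let go, and still wedged: the walls grip it with over 50 N in all (horizontal distance between key and tap_rim below 0.004 m and z of key in the frame of tap_rim below -0.028 m and angle between key's own z axis and vertical below 0.1 rad and angle between the x axis of key and the y axis of tap, either way round below 0.2 rad and contact force between key and tap above 50 N and linear speed of key below 0.01 m/s); the robot touches nothing.
It fails at once if the key is driven in so hard that the barrel cracks (walls loaded over 190 N in all) (contact force between key and tap above 190 N).
It fails at once if the stopper is moved by more than 20 mm (distance of stopper from where it was at the start of the episode above 0.02 m).
It fails at once if the petri dish is moved by more than 20 mm (distance of dish from where it was at the start of the episode above 0.02 m).
It fails at once if the brain coral is moved by more than 20 mm (distance of brain_coral from where it was at the start of the episode above 0.02 m).
It fails at once if the beaker is moved by more than 20 mm (distance of beaker from where it was at the start of the episode above 0.02 m).
It also fails if it takes over 58 s, if anything falls off the work surface, if the arm or the gripper's body presses on something with over 40 N, if the wrist force passes 120 N, or if a joint passes its speed limit or range.

## Working session

There is one attempt and no reset: what is moved stays moved. The work goes in short steps, Python scripts to look and compute and a shell command to move; the robot and the scene stay as the last step left them, time stands still between calls to the robot, and variables do not carry over. Pictures are saved under pics/ and viewed, at most 10 in all, crops included, and the job is handed in when it is done.

```bash
ls; mkdir -p pics; python3 - <<'E'
from rig import env
import cv2,numpy as np,pickle
o=env.get_obs();print(o)
d={}
for n in("top","side"):
    c=env.camera(n);d[n]=c;cv2.imwrite(f"pics/{n}0.png",c["img"][:,:,::-1]);print(n,c["K"],c["R"],c["t"])
pickle.dump(d,open("c0.pkl","wb"))
E
```

```text
inch.py
pics
rig.py
{'time_s': 0.0, 'q': array([-1.35058520e+00,  3.51204641e-01,  1.65239473e+00, -1.86738482e-05,
        1.13910764e+00, -8.46249268e-02]), 'qvel': array([-0.00101385, -0.0018136 , -0.000212  , -0.00085938, -0.00083297,
        0.00142418]), 'joint_efforts': array([-1.75250021e-03, -4.97333157e+01, -2.85255629e+01,  6.98075141e-02,
        2.57550948e-02, -1.19113638e-04]), 'tcp_pos': array([ 165.00924891, -524.3155168 ,  218.12989479]), 'tool_rot': array([-3.10407203e+00, -4.76827034e-01,  1.45098734e-04]), 'contact_force': array([ 0.17833119, -0.66198764,  0.13696531]), 'wrist_torque': array([-0.0390519,  0.0220468, -0.0203582]), 'finger_force': 0.0, 'finger_gap': 93.16461699969513}
top [[355.60729866   0.         260.13840855]
 [  0.         355.60729866 187.72119911]
 [  0.           0.           1.        ]] [[ 0.00403709 -0.9998744  -0.01532625]
 [-0.98432536 -0.00127107 -0.17635751]
 [ 0.17631587  0.01579799 -0.98420686]] [112.8413118  634.74441504 725.88325062]
side [[368.8008652    0.         257.67208164]
 [  0.         368.8008652  188.58780351]
 [  0.           0.           1.        ]] [[-0.78923778 -0.61388555 -0.01575583]
 [-0.36545516  0.49015481 -0.79132218]
 [ 0.49350405 -0.61878331 -0.61119634]] [539.29710978 236.21608963 734.91208279]
```

View pics/top0.png

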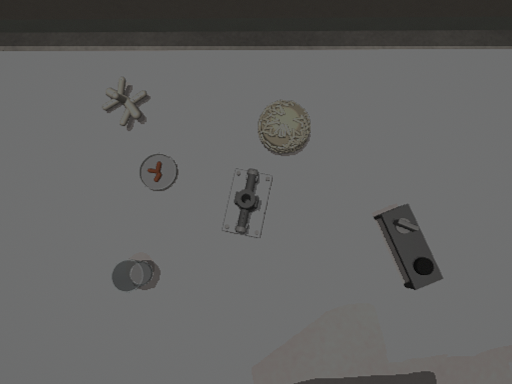

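View pics/side0.png

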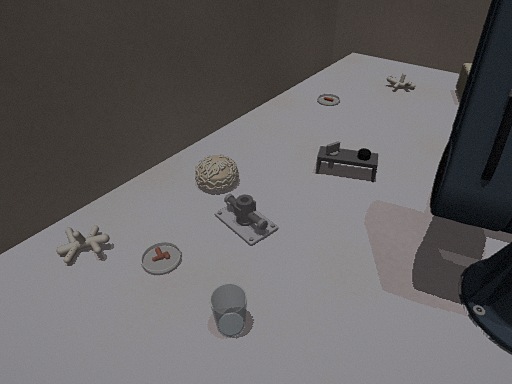

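Top view: the key tab is at (405,226), the stopper at (423,266), and the tap mouth at (246,199) with its pipe running from (241,228) to (252,175). Side view: the tab is at (333,148) and the mouth at (245,201). I'll triangulate these.

```bash
cat > h.py <<'E'
import numpy as np,cv2,pickle
from scipy.spatial.transform import Rotation as Ro
def cam(c,o=None):
    """returns K,R,t world->cam"""
    if "R" in c: return c["K"],np.array(c["R"]),np.array(c["t"])
    T=np.eye(4);T[:3,:3]=Ro.from_rotvec(o["tool_rot"]).as_matrix();T[:3,3]=o["tcp_pos"]
    M=np.linalg.inv(T@np.array(c["T_tool_cam"]));return c["K"],M[:3,:3],M[:3,3]
def plane(C,uv,z):
    K,R,t=C;d=R.T@np.linalg.inv(K)@np.array([*uv,1.]);o=-R.T@t;return o+d*(z-o[2])/d[2]
def tri(Cs,uvs):
    A=np.zeros((3,3));b=np.zeros(3);L=[]
    for (K,R,t),uv in zip(Cs,uvs):
        d=R.T@np.linalg.inv(K)@np.array([*uv,1.]);d/=np.linalg.norm(d);o=-R.T@t
        P=np.eye(3)-np.outer(d,d);A+=P;b+=P@o;L.append((P,o))
    X=np.linalg.solve(A,b);return X,[float(np.linalg.norm(P@(X-o))) for P,o in L]
def snap(env,name):
    o=env.get_obs();c=env.camera("wrist");pickle.dump((o,c),open(name+".pkl","wb"));cv2.imwrite(f"pics/{name}.png",c["img"][:,:,::-1]);return o,c
E
python3 - <<'E'
from h import *
d=pickle.load(open("c0.pkl","rb"));C=[cam(d["top"]),cam(d["side"])]
for n,a,b in(("key",(405,226),(333,148)),("stop",(423,266),(364,153)),("rim",(246,198.5),(245,201))):print(n,tri(C,[a,b]))
for p in((241,228),(252,175)):print(plane(C[0],p,45))
o,c=pickle.load(open("c0.pkl","rb")),0
from rig import env
ob=env.get_obs();print(Ro.from_rotvec(ob["tool_rot"]).as_matrix().round(3)); c=env.camera("wrist");print(c["T_tool_cam"],c["K"])
E
echo '[{"trans": [45,-20,0]},{"trans": [90,-40,0]},{"trans": [135,-60,0]},{"trans": [180,-80,0]},{"trans": [225,-100,0]},{"trans": [270,-120,0]},{"trans": [315,-140,0]},{"trans": [360,-160,0]}]' > next.json && python3 inch.py next.json 93; echo '[{"trans": [40,-16,0]},{"trans": [80,-33,0]},{"trans": [108,-44,0]},{"trans": [108,-44,0]},{"trans": [108,-44,0]}]' > next.json && python3 inch.py next.json; python3 - <<'E'
from h import *; from rig import env
snap(env,"w1")
E
```

```text
time_s: 0.95
tcp_pos: [461.7, -262.3, 218.6]
tool_rot: [3.105, 0.477, -0.0]
contact_force: [-0.2, -1.0, 0.6]
finger_gap: 93.1
finger_force: 0.0
time_s: 1.45
tcp_pos: [550.1, -189.3, 218.2]
tool_rot: [-3.105, -0.479, 0.001]
contact_force: [-0.2, 0.4, 0.8]
finger_gap: 93.2
finger_force: 0.0
```

View pics/w1.png

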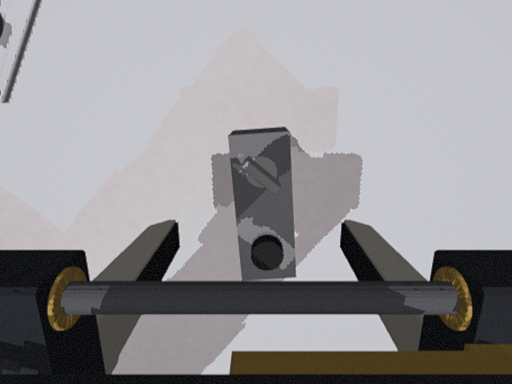

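The rack is in view. The key tab runs from about (236,160) to (280,191), and the stopper is at (267,252). I'll shift the wrist for a second view and view enlarged crops of both.

```bash
echo '[{"trans": [35,-35,0]},{"trans": [35,-70,0]},{"trans": [35,-70,0]},{"trans": [35,-70,0]},{"trans": [35,-70,0]}]' > next.json && python3 inch.py next.json; python3 - <<'E'
from h import *; from rig import env
snap(env,"w2")
X=np.array([550,-189,90.]);ims=[]
for n in("w1","w2"):
    o,c=pickle.load(open(n+".pkl","rb"));K,R,t=cam(c,o);p=K@(R@X+t);p=p[:2]/p[2];x,y=int(p[0])-40,int(p[1])-45;print(n,x,y,o["tcp_pos"])
    im=c["img"][y:y+90,x:x+80,::-1];im=cv2.convertScaleAbs(im,alpha=1.6);ims.append(cv2.resize(im,None,fx=5,fy=5,interpolation=cv2.INTER_CUBIC))
cv2.imwrite("pics/w12.png",np.hstack(ims))
E
```

```text
time_s: 2.0
tcp_pos: [562.4, -113.6, 218.8]
tool_rot: [3.105, 0.475, 0.0]
contact_force: [0.1, -0.1, 0.4]
finger_gap: 93.0
finger_force: 0.0
w1 218 133 [ 550.14379808 -189.26901011  218.18020288]
w2 286 166 [ 562.44485903 -113.63185996  218.80484712]
```

View pics/w12.png

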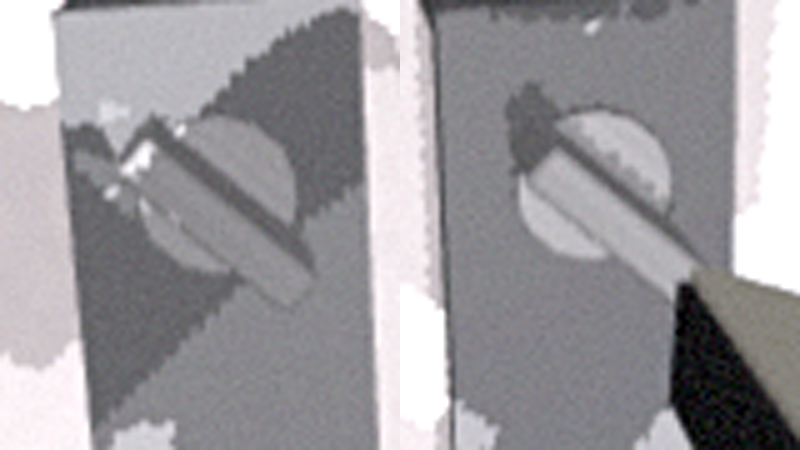

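Crops: the flange disc is at w1 (261.6,172) and w2 (325,203). The tab's top face in w1 runs from end-middle (245.8,165) to (278.4,190.4). In w2 its left end-middle is (314.2,199.6), and the right end is hidden by a finger.

```bash
python3 - <<'E'
from h import *
D=[pickle.load(open(n+".pkl","rb")) for n in("w1","w2")];C=[cam(c,o) for o,c in D]
print("flange",tri(C,[(261.6,172),(325,203)]))
print("tab L",tri(C,[(245.8,165),(314.2,199.6)]))
f=[plane(C[0],(261.6,172),65),plane(C[1],(325,203),65)];print(f)
for z in(90,93):
  a,b=plane(C[0],(245.8,165),z),plane(C[0],(278.4,190.4),z);d=b-a;print(z,a,b,"mid",(a+b)/2,"len",np.linalg.norm(d),"yaw",np.arctan2(d[1],d[0]))
a,b=plane(C[1],(314.2,199.6),93),plane(C[1],(342,223.5),93);d=b-a;print("w2 yaw",np.arctan2(d[1],d[0]))
c=pickle.load(open("c0.pkl","rb"))
print("top flange",plane(cam(c["top"]),(404,226),65))
E
```

```text
flange (array([ 551.42286271, -192.06833846,   64.8004211 ]), [0.0372016546675362, 0.03720165466755183])
tab L (array([ 557.72886019, -173.61502882,   86.98337702]), [0.48070085361909715, 0.4807008536190366])
[array([ 551.42856459, -192.0479661 ,   65.        ]), array([ 551.51153169, -192.00931136,   65.        ])]
90 [ 558.84750396 -173.63232567   90.        ] [ 544.20544981 -211.42381715   90.        ] mid [ 551.52647689 -192.52807141   90.        ] len 40.52883638103846 yaw -1.9404311785406343
93 [ 559.47828846 -173.57192041   93.        ] [ 544.98589049 -210.97714572   93.        ] mid [ 552.23208947 -192.27453306   93.        ] len 40.11459185156933 yaw -1.9404311785406367
w2 yaw -1.9813438053769583
top flange [ 550.78073473 -191.79309061   65.        ]
```

Key axis is at (551.5,-192.1), flange top at z 64.8 (65 expected), tab yaw about 1.19. Next I'll measure the tap with the wrist camera from two places.

```bash
echo '[{"trans": [20,-39,0]},{"trans": [40,-78,0]},{"trans": [60,-117,0]},{"trans": [80,-156,0]},{"trans": [100,-195,0]},{"trans": [121,-215,0]},{"trans": [121,-215,0]},{"trans": [121,-215,0]}]' > next.json && python3 inch.py next.json; python3 - <<'E'
from h import *; from rig import env
snap(env,"w3")
E
echo '[{"trans": [-20,-40,0]},{"trans": [-30,-50,0]},{"trans": [-30,-50,0]},{"trans": [-30,-50,0]},{"trans": [-30,-50,0]}]' > next.json && python3 inch.py next.json;python3 - <<'E'
from h import *; from rig import env
snap(env,"w4")
X=np.array([608.7,144.8,70.]);ims=[]
for n in("w3","w4"):
    o,c=pickle.load(open(n+".pkl","rb"));K,R,t=cam(c,o);p=K@(R@X+t);p=p[:2]/p[2];x,y=int(p[0])-65,int(p[1])-90;print(n,x,y,o["tcp_pos"])
    im=c["img"][y:y+180,x:x+130,::-1];im=cv2.convertScaleAbs(im,alpha=1.5);ims.append(cv2.resize(im,None,fx=3,fy=3,interpolation=cv2.INTER_CUBIC))
cv2.imwrite("pics/w34.png",np.hstack(ims))
E
```

```text
time_s: 2.85
tcp_pos: [613.6, 128.3, 218.2]
tool_rot: [3.105, 0.477, -0.001]
contact_force: [-0.1, 0.0, 0.4]
finger_gap: 92.8
finger_force: 0.0
time_s: 3.4
tcp_pos: [570.7, 166.7, 218.8]
tool_rot: [3.105, 0.475, 0.001]
contact_force: [-0.7, -1.4, -0.5]
finger_gap: 93.4
finger_force: 0.0
w3 176 83 [613.64967454 128.31556279 218.23579469]
w4 225 54 [570.70407379 166.70863438 218.76194582]
```

View pics/w34.png

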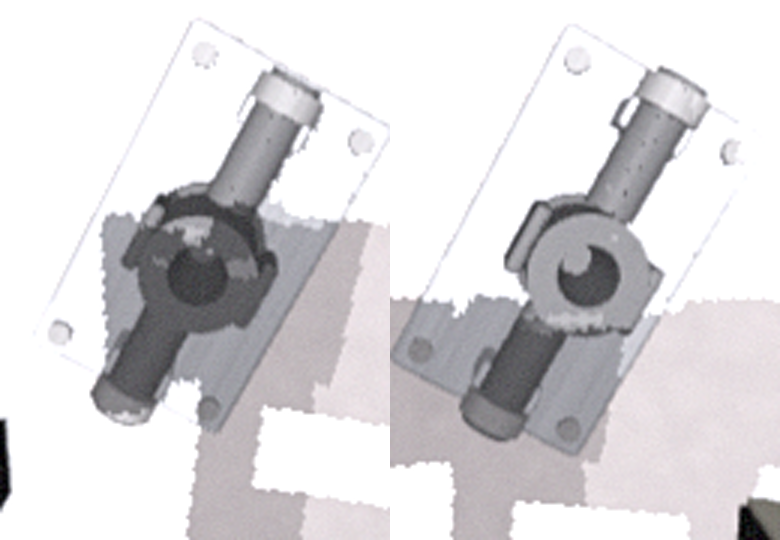

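Bore centre: w3 crop (197,275), w4 crop (198.5,274.5). The base plate's four screws are clear in both, so I'll take the pipe direction from them.

```bash
python3 - <<'E'
from h import *
D=[pickle.load(open(n+".pkl","rb")) for n in("w3","w4")];C=[cam(c,o) for o,c in D]
g=lambda i,x,y:((176+x/3,83+y/3),(225+(x-390)/3,54+y/3))[i]
r=[g(0,197,275),g(1,588.3,274.5)]
print("rim",tri(C,r),plane(C[0],r[0],75),plane(C[1],r[1],75))
for i,B in((0,[(204,53),(360,141),(60,332),(208,409)]),(1,[(577,60),(732,152),(421,350),(569,430)])):
    P=[plane(C[i],g(i,*b),11) for b in B];print("centre",np.mean(P,0))
    for a,b in((2,0),(3,1)):
        d=P[b]-P[a];print(np.linalg.norm(d),np.arctan2(d[1],d[0]))
    d=P[1]-P[0];print(np.linalg.norm(d),np.arctan2(d[1],d[0])+np.pi/2)
E
```

```text
rim (array([608.62283106, 144.76604398,  75.48041348]), [0.10618224990464681, 0.10618224990475385]) [608.43163583 144.67906504  75.        ] [608.64357324 144.77985041  75.        ]
centre [607.88589524 144.32674362  11.        ]
127.46836902168292 -0.19742223745562992
128.16586208779816 -0.19251667768004427
69.39618375790377 -0.19664002933913105
centre [607.67997719 144.41246284  11.        ]
127.04630819510011 -0.1965997188462582
127.46391917687241 -0.18994256820202424
69.1552563170384 -0.20105520100048868
```

Rim (608.5,144.7), z 75.5 (75 expected); pipe yaw -0.195; screw spacing is consistent. Going back over the key, with tool x turned onto the tab.

```bash
echo '[{"trans": [-15,42,0],"rz": -0.14},{"trans": [-30,84,0],"rz": -0.28},{"trans": [-46,126,0],"rz": -0.42},{"trans": [-62,168,0],"rz": -0.56},{"trans": [-78,210,0],"rz": -0.7},{"trans": [-94,252,0],"rz": -0.84},{"trans": [-110,294,0],"rz": -0.885},{"trans": [-126,336.5,0],"rz": -0.885}]' > next.json && python3 inch.py next.json 45 20; echo '[{},{},{}]' > next.json && python3 inch.py next.json; cat > st.py <<'E'
from h import *; from rig import env
import sys
def st(tx,ty,yaw,tz=None):
    o=env.get_obs();R=Ro.from_rotvec(o["tool_rot"]).as_matrix();p=o["tcp_pos"]
    y=np.arctan2(R[1,0],R[0,0]);w=np.array([tx,ty,p[2] if tz is None else tz])-p
    dy=(yaw-y+np.pi/2)%np.pi-np.pi/2
    print("t",o["time_s"],"tcp",p.round(1),"yaw",y.round(3),"tilt",np.arccos(-R[2,2]).round(4),"tooldelta",(R.T@w).round(1),"turn",round(-dy,3),"q",np.round(o["q"],2),"F",np.round(o["contact_force"],1),"M",np.round(o["wrist_torque"],2))
st(*map(float,sys.argv[1:]))
E
python3 st.py 551.5 -192.1 1.19 67.5; python3 - <<'E'
from h import *; from rig import env
o,c=snap(env,"w5");K,R,t=cam(c,o);X=np.array([551.5,-192.1,90]);p=K@(R@X+t);p=p[:2]/p[2];x,y=int(p[0])-40,int(p[1])-40;print(x,y)
cv2.imwrite("pics/w5c.png",cv2.resize(cv2.convertScaleAbs(c["img"][y:y+80,x:x+80,::-1],alpha=1.6),None,fx=6,fy=6,interpolation=2))
E
```

```text
time_s: 4.25
tcp_pos: [550.4, -193.7, 218.7]
tool_rot: [2.601, 1.762, 0.0]
contact_force: [0.4, -0.2, 0.4]
finger_gap: 45.1
finger_force: 0.0
time_s: 4.55
tcp_pos: [550.8, -190.6, 218.5]
tool_rot: [-2.601, -1.761, 0.0]
contact_force: [-0.1, -1.0, -0.2]
finger_gap: 44.8
finger_force: 0.0
t 4.55 tcp [ 550.8 -190.6  218.5] yaw 1.19 tilt 0.0004 tooldelta [ -1.2   1.3 151. ] turn -0.0 q [-0.41  0.41  1.56  0.    1.17 -0.03] F [-0.1 -1.  -0.2] M [-0.04 -0.06  0.01]
221 139
```

View pics/w5c.png

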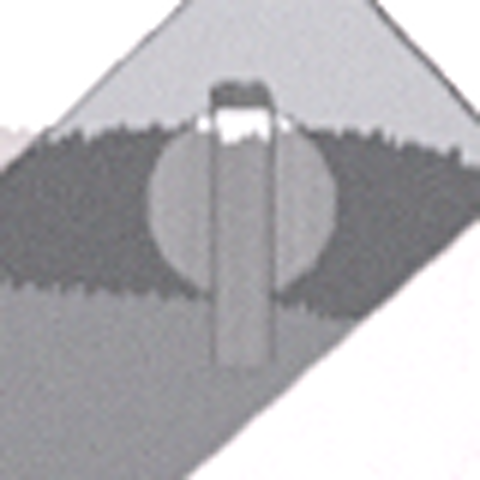

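The tab lies exactly along the image column (x 241/480 in the crop), so yaw is right. Descending and gripping.

```bash
echo '[{"trans": [-1.2,1.3,30]},{"trans": [-1.2,1.3,70]},{"trans": [-1.2,1.3,105]},{"trans": [-1.2,1.3,135]},{"trans": [-1.2,1.3,151]},{"trans": [-1.2,1.3,151]},{"trans": [-1.2,1.3,151]}]' > next.json && python3 inch.py next.json 45 20; python3 st.py 551.5 -192.1 1.19 67.5
```

```text
time_s: 5.3
tcp_pos: [552.0, -192.0, 68.3]
tool_rot: [2.601, 1.762, 0.0]
contact_force: [-0.9, -0.4, 0.5]
finger_gap: 44.8
finger_force: 0.0
t 5.3 tcp [ 552.  -192.    68.3] yaw 1.191 tilt 0.0005 tooldelta [-0.3 -0.4  0.8] turn 0.001 q [-0.41  0.6   1.68  0.    0.87 -0.03] F [-0.9 -0.4  0.5] M [-0.01 -0.06 -0.02]
```

```bash
echo '[{},{},{},{},{}]' > next.json && python3 inch.py next.json 0 55; echo '[{},{},{"trans": [0,0,-10]},{"trans": [0,0,-30]},{"trans": [0,0,-70]},{"trans": [0,0,-110]},{"trans": [0,0,-140]},{"trans": [0,0,-140]}]' > next.json && python3 inch.py next.json; python3 st.py 608.5 144.7 -0.195 200;python3 - <<'E'
from h import *; from rig import env
snap(env,"w6"); d={n:env.camera(n) for n in("top","side")};cv2.imwrite("pics/s6.png",cv2.resize(cv2.convertScaleAbs(d["side"]["img"][80:200,280:420,::-1],alpha=1.5),None,fx=3,fy=3))
a=cv2.resize(cv2.convertScaleAbs(d["side"]["img"][60:210,270:420,::-1],alpha=1.5),(450,450));b=cv2.imread("pics/w6.png")[100:250,180:330];b=cv2.resize(cv2.convertScaleAbs(b,alpha=1.5),(350,350));b=cv2.copyMakeBorder(b,0,100,0,0,0)
cv2.imwrite("pics/m6.png",np.hstack([a,b]))
E
```

```text
time_s: 5.8
tcp_pos: [551.5, -192.7, 67.8]
tool_rot: [2.602, 1.76, 0.0]
contact_force: [2.9, -0.4, 3.1]
finger_gap: 10.0
finger_force: 33.7
time_s: 6.6
tcp_pos: [553.1, -193.3, 212.2]
tool_rot: [2.597, 1.757, 0.006]
contact_force: [-0.4, -0.7, -2.2]
finger_gap: 9.6
finger_force: 55.0
t 6.6 tcp [ 553.1 -193.3  212.2] yaw 1.19 tilt 0.0071 tooldelta [334.4 -74.3  11.6] turn 1.385 q [-0.42  0.42  1.57  0.    1.15 -0.03] F [-0.4 -0.7 -2.2] M [-0.08 -0.15  0.02]
```

View pics/m6.png

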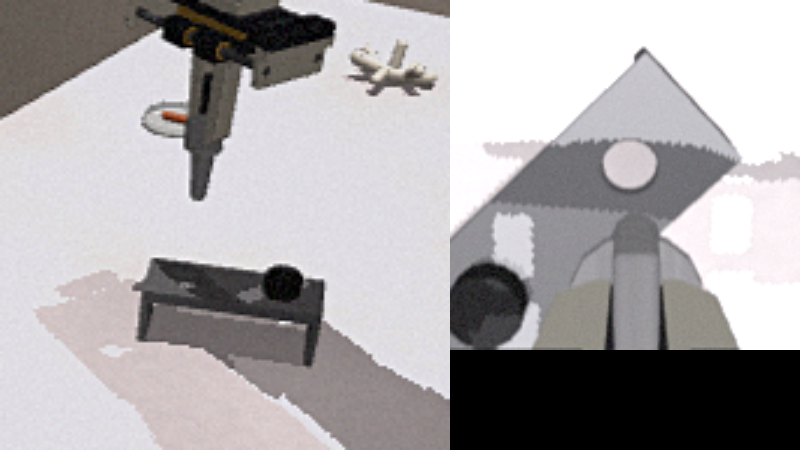

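Key is lifted, upright and clear of the rack, and the stopper is untouched. Carrying it to the tap.

```bash
echo '[{"trans": [42,-9,0],"rz": 0.14},{"trans": [84,-18,0],"rz": 0.28},{"trans": [126,-27,0],"rz": 0.42},{"trans": [168,-37,0],"rz": 0.56},{"trans": [210,-46,0],"rz": 0.7},{"trans": [252,-55,0],"rz": 0.84},{"trans": [294,-65,0],"rz": 0.98},{"trans": [334,-74,0],"rz": 1.12}]' > next.json && python3 inch.py next.json; echo '[{"rz": 0.13},{"rz": 0.265},{"rz": 0.265},{"rz": 0.265},{"rz": 0.265}]' > next.json && python3 inch.py next.json; python3 st.py 608 144.8 -0.195 140
python3 - <<'E'
from h import *; from rig import env
o,c=snap(env,"w7");im=cv2.resize(cv2.convertScaleAbs(c["img"][100:300,150:370,::-1],alpha=1.5),None,fx=3,fy=3)
cv2.imwrite("pics/w7c.png",im)
E
```

```text
time_s: 7.55
tcp_pos: [606.1, 146.8, 205.4]
tool_rot: [3.14, 0.101, -0.005]
contact_force: [0.2, -0.4, -1.9]
finger_gap: 9.5
finger_force: 55.0
time_s: 8.05
tcp_pos: [606.8, 144.6, 206.9]
tool_rot: [3.127, -0.302, -0.002]
contact_force: [-0.6, 1.0, -0.9]
finger_gap: 9.6
finger_force: 55.0
t 8.05 tcp [606.8 144.6 206.9] yaw -0.193 tilt 0.0012 tooldelta [ 1.3 -0.4 66.9] turn 0.002 q [0.16 0.5  1.46 0.   1.19 1.92] F [-0.6  1.  -0.9] M [0.05 0.06 0.03]
```

View pics/w7c.png

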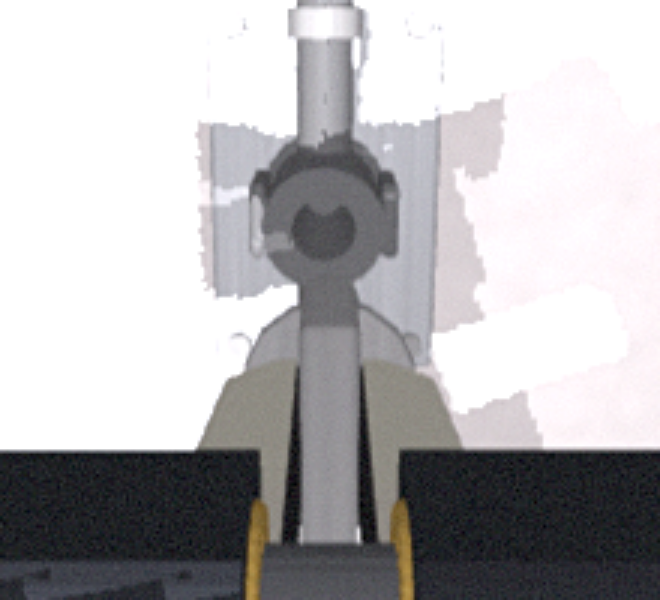

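The whole tap is in view: bore centre at crop (324,228), the held key's tab top front edge at (330,327), pipe parallel to the tab. I'll compare the two in the tool frame.

```bash
python3 - <<'E'
from h import *
o,c=pickle.load(open("w7.pkl","rb"));T=np.array(c["T_tool_cam"]);K=c["K"]
def tool(cx,cy,z):
    d=T[:3,:3]@np.linalg.inv(K)@np.array([150+cx/3,100+cy/3,1]);p=T[:3,3];return p+d*(z-p[2])/d[2]
print("rim",tool(324,228,o["tcp_pos"][2]-75),"tabend top",tool(330,327,-25.2))
for s in((247,365),(414,365),(272,325),(388,325)):print("flange edge",tool(*s,2.8))
print("world rim",plane(cam(c,o),(258,176),75))
E
```

```text
rim [ 1.90666880e+00 -3.65462822e-02  1.31941804e+02] tabend top [ 23.8328375    1.48596274 -25.2       ]
flange edge [  6.08966746 -14.40010393   2.8       ]
flange edge [ 6.07440766 17.73276085  2.8       ]
flange edge [14.23471373 -9.45770642  2.8       ]
flange edge [14.22508738 12.5904208   2.8       ]
world rim [608.48025533 144.29655824  75.        ]
```

```bash
python3 - <<'E'
from h import *
for n in("w1","w3","w4","w5","w7"):
    o,c=pickle.load(open(n+".pkl","rb"));print(n,c["T_tool_cam"][:3].round(4).tolist(),c["K"][:2,2])
o,c=pickle.load(open("w5.pkl","rb"));C=cam(c,o)
print("flange from w5",plane(C,(221+242/6,139+204/6),65))
E
```

```text
w1 [[-0.0002, -0.963, -0.2696, 73.5032], [1.0, -0.0003, 0.0006, 0.5905], [-0.0006, -0.2696, 0.963, -165.3939]] [259.37455239 186.93321626]
w3 [[-0.0002, -0.963, -0.2696, 73.5039], [1.0, -0.0003, 0.0006, 0.5917], [-0.0006, -0.2696, 0.963, -165.3938]] [259.37455239 186.93321626]
w4 [[-0.0002, -0.963, -0.2696, 73.5037], [1.0, -0.0003, 0.0006, 0.5928], [-0.0006, -0.2696, 0.963, -165.3951]] [259.37455239 186.93321626]
w5 [[-0.0002, -0.9629, -0.2699, 73.4804], [1.0, -0.0002, -0.0, -0.5432], [-0.0, -0.2699, 0.9629, -165.3947]] [259.37455239 186.93321626]
w7 [[-0.0002, -0.9631, -0.2693, 73.93], [1.0, -0.0004, 0.0007, 1.0855], [-0.0008, -0.2693, 0.9631, -165.3934]] [259.37455239 186.93321626]
flange from w5 [ 551.87267334 -191.80571333   65.        ]
```

The reported wrist calibration carries a small world-fixed offset of about (-0.9,-0.9). With that taken out, the key sits 1.75 mm along tool x and the rim at about (609.4,145.4). This agrees with the relative sighting, so the correction is dx 0.7, dy -1.35.

```bash
echo '[{"trans": [0.7,-1.35,10]},{"trans": [0.7,-1.35,35]},{"trans": [0.7,-1.35,60]},{"trans": [0.7,-1.35,75]},{"trans": [0.7,-1.35,85]},{"trans": [0.7,-1.35,95]},{"trans": [0.7,-1.35,102]},{"trans": [0.7,-1.35,102]}]' > next.json && python3 inch.py next.json; python3 st.py 607.7 145.75 -0.195 98;  echo '[{"trans": [0,0,1]},{"trans": [0,0,2]},{"trans": [0,0,3]},{"trans": [0,0,3]},{"trans": [0,0,3]}]' > next.json && python3 inch.py next.json; python3 st.py 607.7 145.75 -0.195 98
```

```text
time_s: 8.9
tcp_pos: [607.7, 146.1, 105.0]
tool_rot: [3.126, -0.306, -0.001]
contact_force: [0.3, 1.0, -2.4]
finger_gap: 9.8
finger_force: 55.0
t 8.9 tcp [607.7 146.1 105. ] yaw -0.195 tilt 0.0008 tooldelta [0.1 0.4 7. ] turn -0.0 q [0.16 0.61 1.54 0.   0.99 1.93] F [ 0.3  1.  -2.4] M [0.01 0.02 0.01]
time_s: 9.4
tcp_pos: [608.0, 146.2, 102.8]
tool_rot: [-3.127, 0.306, -0.0]
contact_force: [-1.3, 0.8, -1.7]
finger_gap: 9.5
finger_force: 55.0
t 9.4 tcp [608.  146.2 102.8] yaw -0.195 tilt 0.0002 tooldelta [-0.2  0.5  4.8] turn -0.0 q [0.16 0.62 1.54 0.   0.98 1.93] F [-1.3  0.8 -1.7] M [0.2  0.28 0.02]
```

```bash
for i in 1 2; do :; done; echo '[{"trans": [0,0,1]},{"trans": [0,0,2]},{"trans": [0,0,2]},{"trans": [0,0,2]}]' > next.json && python3 inch.py next.json; python3 st.py 607.7 145.75 -0.195 98; echo '[{"trans": [0,0,1]},{"trans": [0,0,2]},{"trans": [0,0,2]},{"trans": [0,0,2]}]' > next.json && python3 inch.py next.json; python3 st.py 607.7 145.75 -0.195 98
```

```text
time_s: 9.8
tcp_pos: [607.8, 146.2, 100.4]
tool_rot: [3.127, -0.306, -0.001]
contact_force: [-2.7, 0.8, -2.8]
finger_gap: 9.5
finger_force: 55.0
t 9.8 tcp [607.8 146.2 100.4] yaw -0.195 tilt 0.0004 tooldelta [-0.   0.4  2.4] turn -0.0 q [0.16 0.62 1.54 0.   0.98 1.93] F [-2.7  0.8 -2.8] M [ 0.28  0.43 -0.04]
time_s: 10.2
tcp_pos: [607.7, 146.2, 98.4]
tool_rot: [3.127, -0.306, -0.001]
contact_force: [-3.4, 1.6, -2.7]
finger_gap: 9.7
finger_force: 55.0
t 10.2 tcp [607.7 146.2  98.4] yaw -0.195 tilt 0.0006 tooldelta [0.1 0.4 0.4] turn -0.0 q [0.16 0.62 1.54 0.   0.98 1.93] F [-3.4  1.6 -2.7] M [0.43 0.73 0.04]
```

```bash
echo '[{"trans": [-0.7,-0.2,0]},{"trans": [-0.7,-0.2,0]},{"trans": [-0.7,-0.2,0]}]' > next.json && python3 inch.py next.json; python3 st.py 607.7 145.75 -0.195 98; echo '[{"trans": [0,0,1]},{"trans": [0,0,2]},{"trans": [0,0,2]},{"trans": [0,0,2]}]' > next.json && python3 inch.py next.json; python3 st.py 607.7 145.75 -0.195 98
```

```text
time_s: 10.5
tcp_pos: [607.5, 146.4, 98.7]
tool_rot: [3.127, -0.306, 0.001]
contact_force: [-0.5, 0.2, -1.4]
finger_gap: 9.5
finger_force: 55.0
t 10.5 tcp [607.5 146.4  98.7] yaw -0.195 tilt 0.0006 tooldelta [0.3 0.6 0.7] turn -0.0 q [ 0.16  0.62  1.55 -0.    0.98  1.93] F [-0.5  0.2 -1.4] M [0.13 0.25 0.03]
time_s: 10.9
tcp_pos: [607.3, 146.4, 96.5]
tool_rot: [3.127, -0.306, -0.0]
contact_force: [-0.5, -0.4, -2.2]
finger_gap: 9.8
finger_force: 55.0
t 10.9 tcp [607.3 146.4  96.5] yaw -0.195 tilt 0.0001 tooldelta [ 0.5  0.6 -1.5] turn -0.0 q [ 0.16  0.62  1.55 -0.    0.97  1.93] F [-0.5 -0.4 -2.2] M [ 0.09  0.26 -0.03]
```

Lateral force is gone. I'll keep feeling downwards in 1 mm steps.

```bash
echo '[{"trans": [0,0,1]},{"trans": [0,0,1]},{"trans": [0,0,1]}]' > next.json && python3 inch.py next.json|sed -n '2p;4p'; echo '[{"trans": [0,0,1]},{"trans": [0,0,1]},{"trans": [0,0,1]}]' > next.json && python3 inch.py next.json|sed -n '2p;4p'; python3 st.py 607.7 145.75 -0.195 98
```

```text
tcp_pos: [607.2, 146.5, 95.5]
contact_force: [-1.5, 0.5, -3.4]
tcp_pos: [607.2, 146.5, 94.5]
contact_force: [-2.1, 0.6, -3.9]
t 11.5 tcp [607.2 146.5  94.5] yaw -0.195 tilt 0.0002 tooldelta [ 0.6  0.6 -3.5] turn -0.0 q [0.16 0.63 1.55 0.   0.97 1.93] F [-2.1  0.6 -3.9] M [ 0.18  0.4  -0.04]
```

```bash
echo '[{"trans": [-0.4,-0.1,0.5]},{"trans": [-0.4,-0.1,1]},{"trans": [-0.4,-0.1,1]}]' > next.json && python3 inch.py next.json|sed -n '2p;4p'; echo '[{"trans": [0,0,1]},{"trans": [0,0,1]},{"trans": [0,0,1]}]' > next.json && python3 inch.py next.json|sed -n '2p;4p'; python3 st.py 607.7 145.75 -0.195 98
```

```text
tcp_pos: [607.0, 146.6, 93.6]
contact_force: [-1.1, 0.1, -2.0]
tcp_pos: [606.9, 146.6, 92.6]
contact_force: [-1.1, 0.8, -2.8]
t 12.1 tcp [606.9 146.6  92.6] yaw -0.195 tilt 0.0 tooldelta [ 0.9  0.7 -5.4] turn -0.0 q [ 0.16  0.63  1.55 -0.    0.96  1.93] F [-1.1  0.8 -2.8] M [-0.08  0.2   0.03]
```

```bash
echo '[{"trans": [-0.2,0,1]},{"trans": [-0.2,0,1]},{"trans": [-0.2,0,1]}]' > next.json && python3 inch.py next.json|sed -n '2p;4p'; echo '[{"trans": [0,0,0.7]},{"trans": [0,0,0.7]},{"trans": [0,0,0.7]}]' > next.json && python3 inch.py next.json|sed -n '2p;4p'; python3 st.py 607.7 145.75 -0.195 98
```

```text
tcp_pos: [606.8, 146.6, 91.6]
contact_force: [-0.7, -0.6, -3.7]
tcp_pos: [606.9, 146.6, 91.1]
contact_force: [-0.6, -0.7, -0.7]
t 12.7 tcp [606.9 146.6  91.1] yaw -0.195 tilt 0.0003 tooldelta [ 1.   0.7 -6.9] turn -0.0 q [ 0.16  0.63  1.55 -0.    0.96  1.93] F [-0.6 -0.7 -0.7] M [-0.24  0.19 -0.04]
```

Fz has started to rise: contact at TCP z of about 91.2. Pressing on gently.

```bash
echo '[{"trans": [0,0,0.5]},{"trans": [0,0,0.5]},{"trans": [0,0,0.5]}]' > next.json && python3 inch.py next.json|sed -n '2p;4p'; echo '[{"trans": [0,0,0.5]},{"trans": [0,0,0.5]},{"trans": [0,0,0.5]}]' > next.json && python3 inch.py next.json|sed -n '2p;4p'; python3 st.py 607.7 145.75 -0.195 98
```

```text
tcp_pos: [606.9, 146.7, 90.7]
contact_force: [-1.5, -2.3, 4.8]
tcp_pos: [606.9, 146.7, 90.4]
contact_force: [-2.7, -1.8, 6.5]
t 13.3 tcp [606.9 146.7  90.4] yaw -0.195 tilt 0.0005 tooldelta [ 1.   0.8 -7.6] turn -0.0 q [ 0.16  0.63  1.55 -0.    0.96  1.93] F [-2.7 -1.8  6.5] M [-0.35  0.47  0.06]
```

```bash
echo '[{"trans": [-0.3,0.3,0.4]},{"trans": [-0.3,0.3,0.8]},{"trans": [-0.3,0.3,0.8]},{"trans": [-0.3,0.3,0.8]}]' > next.json && python3 inch.py next.json|sed -n '2p;4p'; python3 st.py 607.7 145.75 -0.195 98
```

```text
tcp_pos: [606.9, 146.6, 90.2]
contact_force: [-3.2, -1.2, 10.5]
t 13.7 tcp [606.9 146.6  90.2] yaw -0.195 tilt 0.0016 tooldelta [ 1.   0.7 -7.8] turn -0.0 q [0.16 0.63 1.55 0.   0.96 1.93] F [-3.2 -1.2 10.5] M [-0.19  0.63 -0.03]
```

About 11 N with the key biting. Now I'll turn about the key's axis (about 2.3 mm along tool x), watching Fz and the lateral force.

```bash
echo '[{"trans": [0,0.25,0.1],"rz": -0.1},{"trans": [0.05,0.45,0.2],"rz": -0.2},{"trans": [0.1,0.68,0.3],"rz": -0.3},{"trans": [0.1,0.68,0.3],"rz": -0.3}]' > next.json && python3 inch.py next.json|sed -n '2p;4p;6p'; python3 st.py 607.7 145.75 1.376 98
```

```text
tcp_pos: [606.8, 145.9, 89.5]
contact_force: [-1.7, -1.3, 6.9]
finger_force: 55.0
t 14.1 tcp [606.8 145.9  89.5] yaw 0.108 tilt 0.0013 tooldelta [ 0.9  0.2 -8.5] turn -1.268 q [0.16 0.63 1.55 0.   0.96 1.62] F [-1.7 -1.3  6.9] M [-0.22  0.41  0.06]
```

```bash
echo '[{"trans": [0,0,0.7]},{"trans": [0,0.25,0.9],"rz": -0.1},{"trans": [0.05,0.45,1.1],"rz": -0.2},{"trans": [0.1,0.68,1.3],"rz": -0.3}]' > next.json && python3 inch.py next.json|sed -n '2p;4p;6p'; python3 st.py 607.7 145.75 1.376 98
```

```text
tcp_pos: [607.1, 145.2, 88.9]
contact_force: [-3.4, -1.3, 14.9]
finger_force: 55.1
t 14.5 tcp [607.1 145.2  88.9] yaw 0.408 tilt 0.0017 tooldelta [ 0.8 -0.2 -9.1] turn -0.968 q [0.16 0.63 1.55 0.   0.95 1.32] F [-3.4 -1.3 14.9] M [-0.36  0.9  -0.3 ]
```

```bash
echo '[{"trans": [-0.3,0.25,-0.3],"rz": -0.1},{"trans": [-0.3,0.45,-0.2],"rz": -0.2},{"trans": [-0.3,0.68,-0.1],"rz": -0.3},{"trans": [-0.3,0.68,-0.1],"rz": -0.3}]' > next.json && python3 inch.py next.json|sed -n '2p;4p;6p'; python3 st.py 607.7 145.75 1.376 98
```

```text
tcp_pos: [607.4, 144.5, 88.7]
contact_force: [-1.2, -1.3, 8.8]
finger_force: 55.0
t 14.9 tcp [607.4 144.5  88.7] yaw 0.708 tilt 0.0024 tooldelta [ 1.  -0.7 -9.3] turn -0.668 q [0.16 0.63 1.55 0.   0.95 1.02] F [-1.2 -1.3  8.8] M [-0.21  0.27  0.25]
```

```bash
echo '[{"trans": [0,0.25,0.5],"rz": -0.1},{"trans": [0,0.45,0.6],"rz": -0.2},{"trans": [0,0.68,0.7],"rz": -0.3},{"trans": [0,0.68,0.7],"rz": -0.3}]' > next.json && python3 inch.py next.json|sed -n '2p;4p;6p'; python3 st.py 607.7 145.75 1.376 98
```

```text
tcp_pos: [607.9, 144.1, 88.4]
contact_force: [-1.7, -0.8, 12.1]
finger_force: 55.0
t 15.3 tcp [607.9 144.1  88.4] yaw 1.008 tilt 0.0027 tooldelta [ 1.3 -1.1 -9.6] turn -0.368 q [0.16 0.63 1.55 0.   0.95 0.72] F [-1.7 -0.8 12.1] M [-0.26  0.49  0.15]
```

```bash
echo '[{"trans": [0,0.25,0.1],"rz": -0.1},{"trans": [0.1,0.45,0.2],"rz": -0.2},{"trans": [0.1,0.68,0.3],"rz": -0.3},{"trans": [0.1,0.8,0.3],"rz": -0.38},{"trans": [0.1,0.8,0.3],"rz": -0.38}]' > next.json && python3 inch.py next.json|sed -n '2p;4p;6p'; python3 st.py 607.7 145.75 1.376 98
python3 - <<'E'
from h import *; from rig import env
o,c=snap(env,"w8");cv2.imwrite("pics/w8c.png",cv2.resize(cv2.convertScaleAbs(c["img"][100:300,150:370,::-1],alpha=1.5),None,fx=2.5,fy=2.5))
E
```

```text
tcp_pos: [608.8, 143.7, 88.1]
contact_force: [-1.6, -1.2, 12.4]
finger_force: 55.1
t 15.8 tcp [608.8 143.7  88.1] yaw 1.388 tilt 0.0031 tooldelta [ 1.8 -1.4 -9.9] turn 0.012 q [0.16 0.63 1.55 0.   0.95 0.34] F [-1.6 -1.2 12.4] M [-0.18  0.33  0.39]
```

View pics/w8c.png

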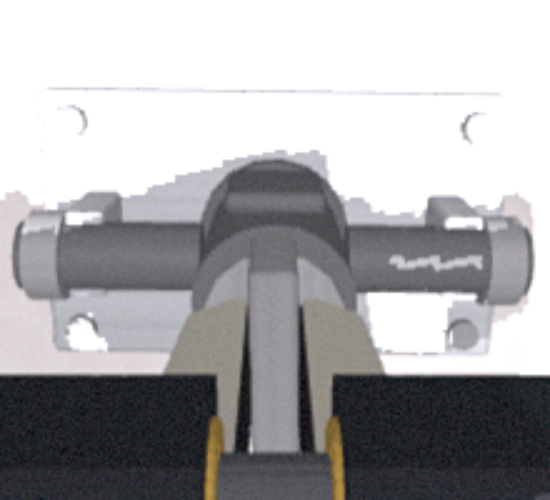

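Tab lies across the pipe, key seated, and the wrist torque shows it tightening. A touch more turn under the same push, then unload and release.

```bash
echo '[{"trans": [0,0.1,0.3],"rz": -0.04},{"trans": [0,0.18,0.4],"rz": -0.08},{"trans": [0,0.18,0.4],"rz": -0.08}]' > next.json && python3 inch.py next.json|sed -n '2p;4p;6p'; python3 st.py 607.7 145.75 1.376 98;  echo '[{"trans": [0,0,-0.8]},{"trans": [0,0,-1.6]},{"trans": [0,0,-2]},{"trans": [0,0,-2]}]' > next.json && python3 inch.py next.json|sed -n '2p;4p;6p'; python3 st.py 607.7 145.75 1.376 98
```

```text
tcp_pos: [609.0, 143.7, 88.1]
contact_force: [-3.0, -1.4, 15.8]
finger_force: 55.0
t 16.15 tcp [609.  143.7  88.1] yaw 1.466 tilt 0.0032 tooldelta [ 1.9 -1.5 -9.9] turn 0.09 q [0.16 0.63 1.55 0.   0.95 0.26] F [-3.  -1.4 15.8] M [-0.27  0.61 -0.11]
tcp_pos: [608.7, 143.7, 88.2]
contact_force: [5.4, 0.5, -0.7]
finger_force: 55.0
t 16.55 tcp [608.7 143.7  88.2] yaw 1.465 tilt 0.0023 tooldelta [ 2.  -1.2 -9.8] turn 0.089 q [0.16 0.63 1.55 0.   0.95 0.26] F [ 5.4  0.5 -0.7] M [ 0.06 -1.13 -0.18]
```

```bash
echo '[{},{},{},{}]' > next.json && python3 inch.py next.json 30|sed -n '2p;4p;5p;6p'; python3 st.py 607.7 145.75 1.376 98; echo '[{"trans": [0,0,-10]},{"trans": [0,0,-40]},{"trans": [0,0,-80]},{"trans": [0,0,-110]},{"trans": [0,0,-120]},{"trans": [0,0,-120]},{"trans": [0,0,-120]}]' > next.json && python3 inch.py next.json; python3 - <<'E'
from h import *; from rig import env
o,c=snap(env,"w9");cv2.imwrite("pics/w9c.png",cv2.resize(cv2.convertScaleAbs(c["img"][100:300,150:370,::-1],alpha=1.5),None,fx=2.5,fy=2.5))
E
```

```text
tcp_pos: [607.6, 143.5, 88.1]
contact_force: [-0.5, -0.0, 0.3]
finger_gap: 29.3
finger_force: 0.0
t 16.95 tcp [607.6 143.5  88.1] yaw 1.465 tilt 0.0005 tooldelta [ 2.3 -0.2 -9.9] turn 0.089 q [0.16 0.63 1.55 0.   0.96 0.26] F [-0.5 -0.   0.3] M [-0.08 -0.08  0.05]
time_s: 17.65
tcp_pos: [607.2, 143.3, 206.9]
tool_rot: [-2.335, -2.1, 0.002]
contact_force: [0.2, -0.2, -0.5]
finger_gap: 30.0
finger_force: 0.0
```

View pics/w9c.png

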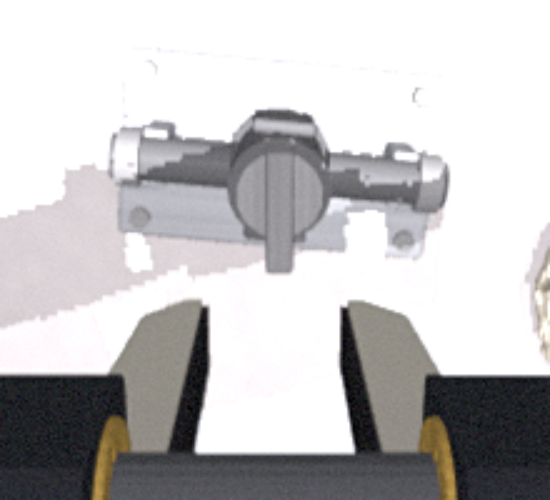

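The tab stays across the pipe (0.09 rad past square), with the key upright and the gripper clear. Handing in.

```bash
python3 -c "
from rig import env
print(env.close_job())"
```

```text
the job is handed in; nothing more can be done
None
```

The key is seated upright in the tap with its tab across the pipe, about 0.09 rad past square, and released; I handed the job in at about 17.7 s. Push was mostly 7–15 N while turning, peaking near 16 N. The final grip on the walls could not be measured, and no verdict came back.

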